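# Set the rotary table to the pinned line and put the brake on

### The arm

A 6-joint arm with a two-finger parallel gripper is mounted at the origin on the work surface. World frame = base frame: x ahead of the robot, y to its left, z up, the work surface at z = 0. Lengths are in m, angles in degrees, forces in N, time in s.
With the tool pointing down it reaches from about 0.4 to 0.825 m from the base axis. Payload 7 kg.
Tool frame: the origin (TCP) lies on the centre line of the jaws, within the pads' length; the fingertips stand 17 mm ahead of it and the grasp point (between the pads) lies 2 mm behind it; z points along the fingers, y is the direction in which the jaws open and shut (so a half turn about z gives the same grasp; the last joint's range is limited). The gripper opens to 88 mm and grips with 3 to 60 N. Pads are 19 mm wide; open, the fingers measure 130 mm over their backs; the gripper's body (78 mm by 193 mm) begins 47 mm behind the grasp point.
Start: joints at [83.027, 20.546, 0.682, 0, -70.136, -16.507], TCP at [0.269, 0.619, 0.244] pointing down, gripper open.
Joint ranges: [-176.03, 176.03], [-82.01, 121.73], [-58.28, 71.71], [-173.87, 95.51], [-174.79, -0.11], [-173.66, 173.66]. Speed limits (degrees/s): [136.94, 136.94, 172.46, 180, 180, 180].

### API

Orientations are given as [roll, pitch, yaw] about the fixed x, y, z axes, in that order (R = Rz(yaw) Ry(pitch) Rx(roll)).
In Python, from plant import telemetry, vision, close_job, recognise, silhouettes, place_of gives the robot as it stands.
- The arm moves only by the shell command python3 -m handwheel 'ROWS'. ROWS is JSON, a list that holds one entry, the list of rows, each a list of 5 numbers: the shift along the tool's x, y, z in m, then the turn about the tool's z in rad, then the closure, from 0 (fully open) to 1 (shut). In form: [[[tx, ty, tz, yaw, gripper], ...]]. A call has 1 to 20 rows; each row shifts and turns the commanded pose from where the row before left it, along the tool's axes as they then stand; what a row does not reach is not made up. A row lasts 1/12 s, in which the tool goes at most 41.7 mm and 7.16 degrees, less where a joint would pass 70% of its speed; a pose out of reach is approached as far as the arm can. A call with a gripper value outside its range is refused whole. The fingers move at their own pace and stop on an object; the grip force is fixed at half the most. Time passes only in rows, so rows that do not move let the fingers close. It gives the time, the measured TCP pose, the force and the opening at its end, in the units of the state.
- telemetry.get_obs(): the state, without advancing time (a new reading comes with each control period).
- vision.snapshot(name): name is "side" or "top"; returns a dict with "color" (420x560x3 uint8, red, green, blue), "mtx" (3x3 intrinsics, pixels), "cam_to_world" (4x4, takes a point from camera to world coordinates). Camera axes: x right, y down, z forward; pixel columns grow to the right and rows downward; lengths in m; the calibration is good to about 2 mm. A picture is of the moment at which its call begins. There is no depth.
- close_job(): hands the job in, once; it reports no verdict.
Trained networks look in a picture, given as the dict that the camera call returned (one of the last four; its "shot" number tells which), for a name from the list of things; names that differ only in an ending like _2 or _b are one class to them, and where a whole thing is asked for, a point or a joint stands for the part that bears it (a point fixed in the world has none). Each returns a list of dicts, best first, with "conf" (0 to 1); they miss things now and then, are a little off and sometimes report something else, mostly with a low value. They report only what shows in the picture. A call takes as long as a camera call.
- recognise(name, picture): "xy" ([column, row] in pixels, amid what is visible of it).
- silhouettes(name, picture): "region" (420x560 bool, what is visible of it) and "xy" ([column, row] in pixels, amid what is visible of it).
- place_of(name, picture): "xy" ([column, row] in pixels: a listed point, or the origin of a listed thing).
The state is a dict: "clock": time; "joint_pos": joint angles; "qvel": joint speeds; "tau": joint torques, N m; "tool_pos": TCP position; "orientation": TCP orientation; "force": force on the tool from outside, world axes, zero at the start; "moment": the same for the moment, N m; "opening": finger opening in m.
Only numpy, scipy, OpenCV 4.12 (cv2) and the standard library are available. Lean on these libraries where they do the work, as an engineer would, in place of code of your own. Each camera call takes 0.05 s, during which the arm holds its last target.

### The job

Push the peg on the rotary table's dial round with your fingertips, gently and without gripping it, until the dial's index mark lines up with the long scale line that has the pointed pin standing at its end (not one of the three with a low flat plug). Then push the brake lever beside it, likewise without gripping it, all the way over, away from where it leans now, leaving the dial on its line. Leave all the loose things where they are.

Things in the scene. Friction and masses are not known exactly. Their poses are not given: they have to be found in the camera images.
- dial_center (a point): Centre of the dial's top face, on its upright axis; frame turns with the dial, x towards the index mark, z up. Dial: flat steel disc 160 mm across, top 46 mm above the table, with a dark hub cap 44 mm across, 6 mm tall. Round it, 4 mm lower, a fixed metal scale ring 236 mm across: dark lines every 5 degrees, four of them long and bold.
- dial_index (a point): Outer end of the index mark, a dark radial line on the dial's top face, 80 mm from the axis, at the dial's rim. Its frame turns with the dial: x points outward along the mark, z up.
- dial_peg (a point): Centre of the top of the dial's push peg: an upright dark steel peg 16 mm in diameter (17 mm at its head), rising 42 mm above the dial's top face (top 88 mm above the table), 56 mm from the axis, exactly opposite the index mark.
- dial (a joint): Turn of the dial in rad, positive anticlockwise from above, 0 when the index mark points along the plate's x. The long lines are at -65, -35, 35 and 65 degrees; it starts between the middle two. Range -2.4 to 2.4. It stays where it is left; about 2 N at the peg moves it. The brake does not really hold it: it can still be knocked off its line.
- pin: Pointed pin, dark steel, 12 mm across, 32 mm tall, tapered top, fixed upright in the scale ring 109 mm from the dial's axis, at the outer end of the line to be set. Origin: centre of its foot, 42 mm above the table. Flat plugs, 12 mm across, 6 mm tall, stand likewise at the other three long lines; which line has the pin changes from run to run.
- brake (a joint): Angle of the brake lever in rad: 0 off (leaning 0.5 rad towards the plate's -x, the robot's side), 1.0 fully over (leaning 0.5 rad towards the plate's +x). It starts at 0 to 0.08, stays where it is left and takes about 1 N at the knob to move.
- brake_tip (a point): Centre of the lever's ball knob, 26 mm across, on a 10 mm rod, 80 mm from the hinge; starts 104 mm above the table. The hinge lies along the plate's y, 34 mm above the table, 190 mm from the dial's axis towards the plate's +y, over a metal block 70 x 50 x 25 mm. Pushed over, the knob ends 77 mm further along the plate's +x, rising to 114 mm on the way.
- plate: Black fixture plate 300 x 420 x 12 mm fixed to the table, carrying dial and brake; place and heading vary. Origin: centre of its underside; x away from the robot at yaw 0, y along its length (robot's left), z up. Dial axis at (0, -60 mm), brake hinge at (0, 130 mm). At either end, y = -195 and 195 mm, a bar handle 100 mm long along x, 50 mm above the table.
- work_ring: Bystander, to be left alone: white ring, 48 mm outside, 16 mm tall, loose on the fixture plate. Origin: centre of its underside.
- arbor: Bystander, to be left alone: small stepped metal arbor standing on its 32 mm foot, 45 mm tall, loose on the fixture plate. Origin: centre of its underside.
- spare_jaw: Bystander, to be left alone: dark steel block 22 x 45 x 25 mm, loose on the fixture plate. Origin: centre of its underside.
- hole_bracket: Bystander, to be left alone: flat L-shaped metal bracket 160 x 95 x 12 mm, loose on the table. Origin: centre of its underside.
- compound_can: Bystander, to be left alone: metal can, 72 mm across, 75 mm tall, loose on the table. Origin: centre of its underside.
- spanner: Bystander, to be left alone: spanner lying on the table, loose on the table. Origin: centre of its underside.
- bolt_cup: Bystander, to be left alone: grey open cup, 70 mm across, 60 mm tall, loose on the table. Origin: centre of its underside.

How it is judged (in metres and radians):
On the way, in this order (a step that is already met when the one before it is completed fails the run):
1. the index mark stands at the pinned line, the dial at rest, the brake still off (y of pin in the frame of dial_index between -0.0045 and 0.0045 m and x of pin in the frame of dial_index above 0 m and velocity of joint dial between -0.05 and 0.05 rad/s and value of joint brake below 0.3 rad), for 0.3 s.
2. the brake lever is pushed fully over (value of joint brake above 0.9 rad), for 0.2 s.
At the end, for the whole second after the job is handed in: The index mark points at the pin's line within 4.5 mm at the pin (about 2.4 degrees, half a scale division), the dial at rest, and the brake lever over past 0.9 of its 1.0 rad (y of pin in the frame of dial_index between -0.0045 and 0.0045 m and x of pin in the frame of dial_index above 0 m and velocity of joint dial between -0.05 and 0.05 rad/s and value of joint brake above 0.9 rad); the robot touches nothing.
It fails at once if the dial or its peg is gripped or pushed hard (over 18 N) (contact force between the fingers and dial above 18 N).
It fails at once if the brake lever is gripped or forced (over 32 N) (contact force between the fingers and brake above 32 N).
It fails at once if a loose bystander is shoved, lifted or carried (over 30 mm) (distance of any of work_ring, arbor, spare_jaw, hole_bracket, compound_can, spanner, bolt_cup from where it was at the start of the episode above 0.03 m).
It also fails if it takes over 54 s, if anything falls off the work surface, if the arm or the gripper's body presses on something with over 40 N, if the wrist force passes 120 N, or if a joint passes its speed limit or range.

## Working session

There is one attempt and no reset: what is moved stays moved. The work goes in short steps, Python scripts to look and compute and a shell command to move; the robot and the scene stay as the last step left them, time stands still between calls to the robot, and variables do not carry over. Pictures are saved under pics/ and viewed, and the job is handed in when it is done.

```bash
ls; mkdir -p pics; cat > h.py <<'E'
import numpy as np, cv2
from plant import telemetry, vision, close_job, recognise, silhouettes, place_of
def ray(p,xy):
    K=np.array(p["mtx"]);T=np.array(p["cam_to_world"])
    d=T[:3,:3]@np.linalg.inv(K)@np.array([xy[0],xy[1],1.0]);return T[:3,3],d
def atz(p,xy,z):
    o,d=ray(p,xy);return o+d*(z-o[2])/d[2]
def proj(p,X):
    K=np.array(p["mtx"]);T=np.array(p["cam_to_world"])
    c=T[:3,:3].T@(np.array(X)-T[:3,3]);q=K@c;return q[:2]/q[2]
def tri(p1,a,p2,b):
    o1,d1=ray(p1,a);o2,d2=ray(p2,b);d1=d1/np.linalg.norm(d1);d2=d2/np.linalg.norm(d2)
    s=np.linalg.lstsq(np.c_[d1,-d2],o2-o1,rcond=None)[0]
    A=o1+s[0]*d1;B=o2+s[1]*d2;return (A+B)/2,np.linalg.norm(A-B)
def save(p,n,crop=None,s=1):
    im=p["color"][:,:,::-1]
    if crop: im=im[crop[1]:crop[3],crop[0]:crop[2]]
    cv2.imwrite("pics/"+n,cv2.resize(im,None,fx=s,fy=s,interpolation=cv2.INTER_CUBIC))
E
python3 - <<'E'
from h import *
np.set_printoptions(precision=4,suppress=True)
o=telemetry.get_obs();print(o)
t=vision.snapshot("top");s=vision.snapshot("side")
save(t,"t0.png");save(s,"s0.png")
print(np.array(t["cam_to_world"]),np.array(s["cam_to_world"]))
Z=dict(dial_center=.046,dial_index=.046,dial_peg=.088,pin=.042,brake_tip=.104,plate=0,work_ring=.012,arbor=.012,spare_jaw=.012)
for n,z in Z.items():
    for p,l in((t,'t'),(s,'s')):
        r=place_of(n,p)
        for d in r[:2]: print(n,l,np.array(d["xy"]),round(d["conf"],2),atz(p,d["xy"],z))
E
```

```text
pics
{'clock': 0.0, 'joint_pos': array([ 83.0272,  20.5909,   0.6325,  -0.0191, -70.136 , -16.5055]), 'qvel': array([-0.074 ,  0.0628,  0.0137,  0.0906,  0.1029,  0.0659]), 'tau': array([ -0.0007, -58.271 ,  29.3055,   6.9973,   0.007 ,  -0.0002]), 'tool_pos': array([0.2688, 0.6187, 0.2426]), 'orientation': array([179.9043,  -0.0096, -23.4849]), 'force': array([1.0278, 0.5077, 0.0122]), 'moment': array([-0.0386, -0.0321,  0.0049]), 'opening': 0.08762726216888893}
[[-0.0247 -0.993   0.1159  0.4246]
 [-0.9997  0.0256  0.0064 -0.0019]
 [-0.0093 -0.1157 -0.9932  1.335 ]
 [ 0.      0.      0.      1.    ]] [[ 0.9803 -0.1529  0.1254  0.4315]
 [-0.1977 -0.7625  0.6161 -0.7071]
 [ 0.0014 -0.6287 -0.7777  0.9777]
 [ 0.      0.      0.      1.    ]]
dial_center t [289.2 220.9] 0.82 [ 0.5429 -0.0236  0.046 ]
dial_center t [437.9 249.1] 0.61 [ 0.4626 -0.3933  0.046 ]
dial_center s [272.2 226.6] 0.62 [ 0.5383 -0.0173  0.046 ]
dial_index t [282.9 190.1] 0.72 [ 0.6219 -0.0097  0.046 ]
dial_index t [100.4 187.7] 0.16 [0.6402 0.4556 0.046 ]
dial_index s [296.4 220.6] 0.72 [ 0.6116 -0.0097  0.046 ]
dial_peg t [290.6 244.4] 0.94 [ 0.4817 -0.0247  0.088 ]
dial_peg s [251.2 226.7] 0.64 [ 0.4766 -0.0373  0.088 ]
pin s [268.1 199.3] 0.52 [0.5452 0.0909 0.042 ]
brake_tip t [216.8 258.2] 0.43 [0.4524 0.153  0.104 ]
brake_tip t [ 99.6 189.5] 0.29 [0.6261 0.4369 0.104 ]
brake_tip s [234.9 174.5] 0.59 [0.4567 0.1547 0.104 ]
plate t [267.3 229.7] 0.56 [0.5255 0.0334 0.    ]
plate s [264.2 220.2] 0.61 [0.5239 0.0457 0.    ]
plate s [283.3 194.3] 0.34 [0.6023 0.138  0.    ]
work_ring t [230.4 199.3] 0.61 [0.6064 0.1274 0.012 ]
work_ring s [283.6 195.6] 0.71 [0.6   0.122 0.012]
arbor t [227.3 199.4] 0.68 [0.6064 0.1355 0.012 ]
arbor t [320.8 165.9] 0.61 [ 0.6886 -0.1109  0.012 ]
spare_jaw t [346.3 254.6] 0.6 [ 0.4554 -0.1683  0.012 ]
spare_jaw s [248.9 279. ] 0.64 [ 0.4481 -0.1544  0.012 ]
spare_jaw s [260.7 221.6] 0.23 [0.5115 0.0333 0.012 ]
```

```bash
python3 - <<'E'
from h import *
t=vision.snapshot("top");s=vision.snapshot("side")
save(t,"t1.png",(190,130,390,280),4);save(s,"s1.png",(180,130,380,280),4)
E
```

```text
(no output)
```

View pics/t0.png

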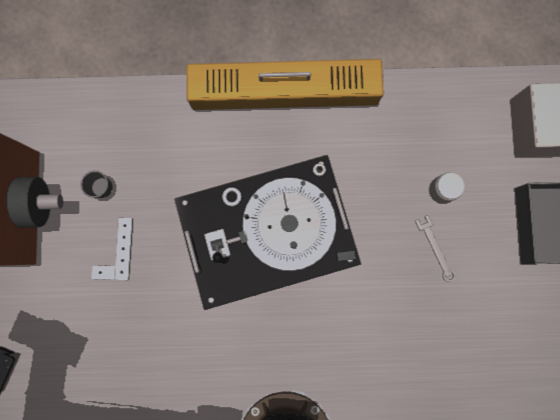

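View pics/s0.png

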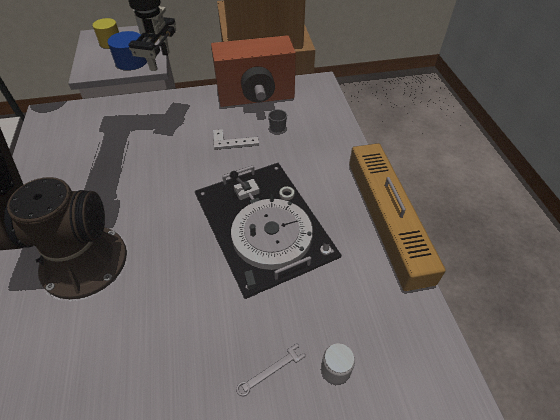

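View pics/t1.png

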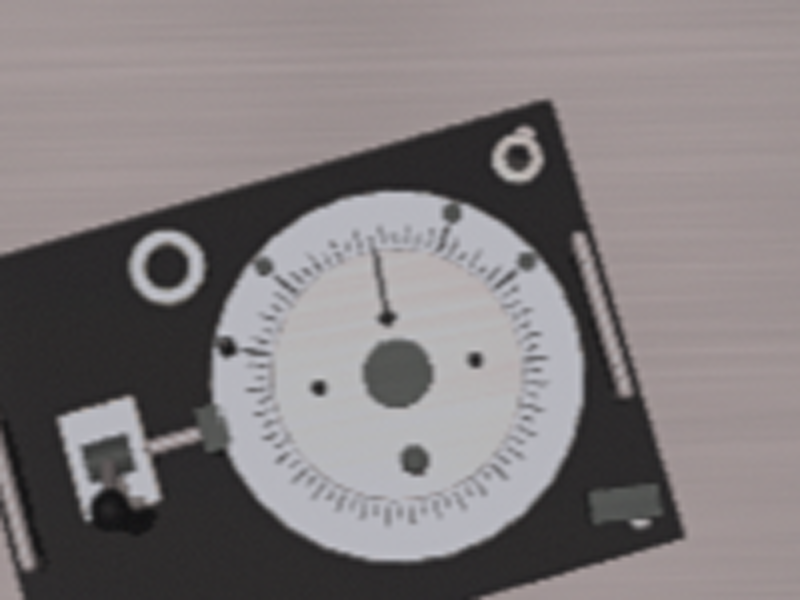

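View pics/s1.png

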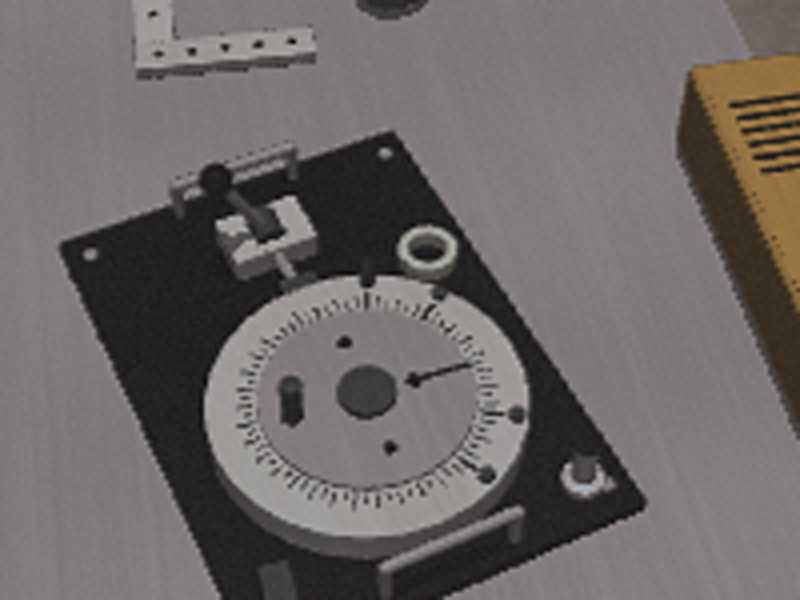

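Both views show the dial with four studs. The leftmost one, at top crop (227,347) and side crop (368,280), looks darker and leans outward. I'll fit the plate pose to the studs and zoom in.

```bash
cat > fit.py <<'E'
from h import *
from scipy.optimize import least_squares
# params: dial centre x,y, yaw(plate)
def pts(q,z,r,a): return np.array([q[0]+r*np.cos(q[2]+a),q[1]+r*np.sin(q[2]+a),z])
E
python3 - <<'E'
from fit import *
np.set_printoptions(precision=4,suppress=True)
t=vision.snapshot("top");s=vision.snapshot("side")
save(t,"t2.png",(235,165,345,245),7);save(s,"s2.png",(220,185,330,265),7)
T={35:(263,265),-35:(452,213),-65:(527,261)}
T={k:(v[0]/4+190-.4,v[1]/4+130-.4) for k,v in T.items()}
S={35:(440,293),-35:(517,414),-65:(487,474)}
S={k:(v[0]/4+180-.4,v[1]/4+130-.4) for k,v in S.items()}
def res(q,ps):
    r=[]
    for p,D in ps:
        for k,v in D.items(): r+=list(proj(p,pts(q,.046,.109,np.radians(k)))-v)
    return r
for nm,ps in (("t",[(t,T)]),("s",[(s,S)]),("ts",[(t,T),(s,S)])):
    f=least_squares(res,[.54,-.02,.27],args=(ps,));print(nm,f.x,np.degrees(f.x[2]),np.array(f.fun))
    q=f.x
for k in(65,35,-35,-65):
    for z in(.042,.048,.074):
        print(k,z,(proj(t,pts(q,z,.109,np.radians(k)))-[190,130])*4,(proj(s,pts(q,z,.109,np.radians(k)))-[180,130])*4)
for p in(t,s):
    for n in("pin","dial_peg","brake_tip","dial_index"):
        print(n,[(d["xy"],round(d["conf"],2)) for d in recognise(n,p)[:3]])
E
```

```text
t [ 0.5377 -0.0222  0.2505] 14.34998193751854 [ 0.0422  0.079   0.1207 -0.2028 -0.1625  0.1238]
s [ 0.5349 -0.022   0.2492] 14.27631925820201 [-0.0223  0.0219  0.0856 -0.0292 -0.0627  0.0077]
ts [ 0.5365 -0.022   0.2492] 14.280892703587382 [ 0.0022  0.513   0.1018  0.2852 -0.1943  0.6368  0.485  -0.059   0.6237
 -0.1217  0.4939 -0.0897]
65 0.042 [224.7195 346.723 ] [368.5883 280.5362]
65 0.048 [224.0634 345.7722] [368.4245 275.4105]
65 0.074 [221.1486 341.5485] [367.7005 252.7407]
35 0.042 [261.7309 266.3274] [440.2668 294.5654]
35 0.048 [261.2473 265.0122] [440.3765 289.4567]
35 0.074 [259.0993 259.1706] [440.8618 266.8591]
-35 0.042 [450.5536 213.575 ] [517.608  415.1975]
-35 0.048 [450.9348 212.0213] [518.039  410.2642]
-35 0.074 [452.6277 205.1209] [519.948  388.4147]
-65 0.042 [524.1436 262.8341] [487.1653 475.2533]
-65 0.048 [524.8637 261.5015] [487.4814 470.4282]
-65 0.074 [528.062  255.5827] [488.8824 449.0443]
pin [([344.6, 252.4], 0.2)]
dial_peg [([291.7, 224.1], 0.65)]
brake_tip [([215.3, 255.4], 0.53)]
dial_index []
pin [([271.3, 228.3], 0.62)]
dial_peg [([272.3, 227.4], 0.72)]
brake_tip [([236.2, 175.7], 0.59)]
dial_index [([267.8, 233.0], 0.71)]
```

View pics/t2.png

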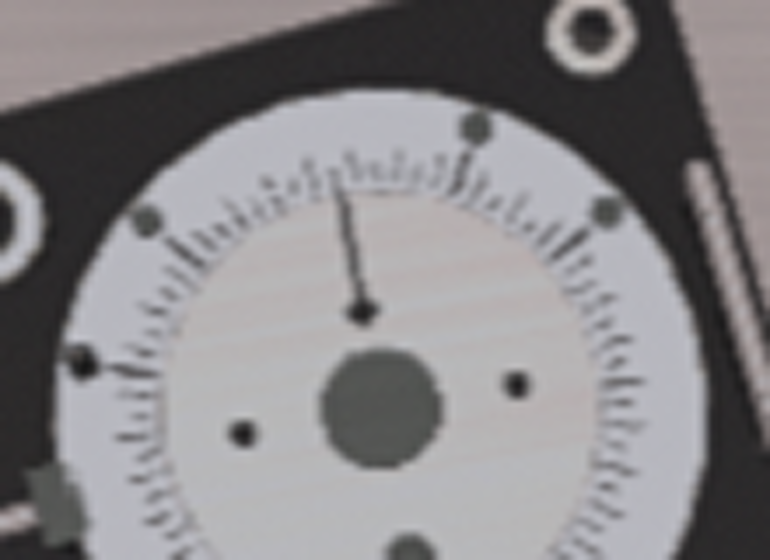

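View pics/s2.png

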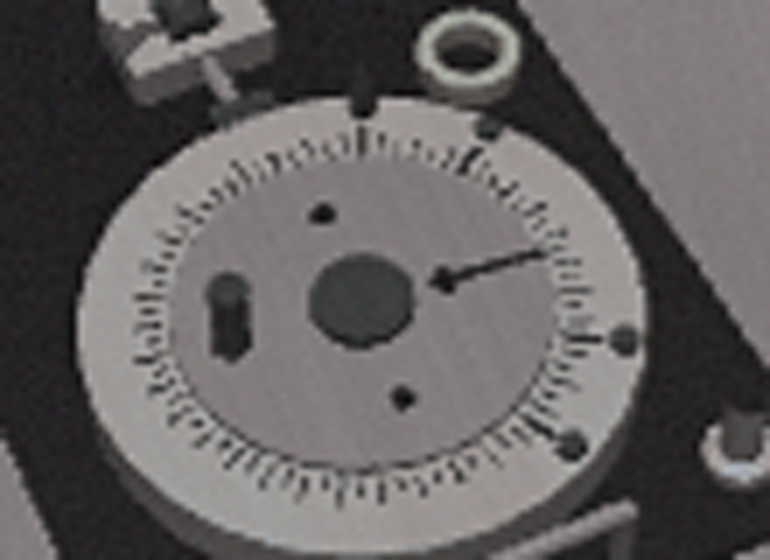

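The pin is at +65°: in the side crop it stands well above the ring at (362,70–115), while the other three studs are low. Next I'll measure the current dial angle and plan the push.

```bash
python3 - <<'E'
from fit import *
np.set_printoptions(precision=4,suppress=True)
t=vision.snapshot("top");s=vision.snapshot("side")
def f(x,y,o): return (x/7+o[0]-.43,y/7+o[1]-.43)
for p,o,a,b,h,pk in((t,(235,165),(340,190),(362,312),(380,408),None),(s,(220,185),(545,253),(443,280),(361,300),(229,287))):
    A=atz(p,f(*a,o),.046);B=atz(p,f(*b,o),.046);H=atz(p,f(*h,o),.052)
    print(A,B,H,"ang line",np.degrees(np.arctan2(*(A-B)[1::-1])),"from hub",np.degrees(np.arctan2(*(A-H)[1::-1])),np.linalg.norm((A-H)[:2]))
P=atz(t,((415/4+190-.4),(460/4+130-.4)),.088);print("peg t",P)
P=atz(s,f(229,287,(220,185)),.088);print("peg s",P)
E
```

```text
[ 0.6177 -0.0102  0.046 ] [ 0.573 -0.017  0.046] [ 0.5374 -0.0225  0.052 ] ang line 8.622856206077872 from hub 8.67210829595351 0.08119701414550619
[ 0.6144 -0.0107  0.046 ] [ 0.5699 -0.0161  0.046 ] [ 0.5341 -0.024   0.052 ] ang line 7.011983780018846 from hub 9.458835897491557 0.08144874545670681
peg t [ 0.481  -0.0313  0.088 ]
peg s [ 0.4802 -0.0341  0.088 ]
```

```bash
python3 -m handwheel '[[[0.024,0.0265,0,0,1],[0.024,0.0265,0,0,1],[0.024,0.0265,0,0,1],[0.024,0.0265,0,0,1],[0.024,0.0265,0,0,1],[0.024,0.0265,0,0,1],[0.024,0.0265,0,0,1],[0.024,0.0265,0,0,1],[0.024,0.0265,0,0,1],[0.024,0.0265,0,0,1],[0.024,0.0265,0,0,1],[0.024,0.0265,0,0,1],[0.024,0.0265,0,0,1],[0.024,0.0265,0,0,1],[0.024,0.0265,0,0,1],[0.024,0.0265,0,0,1],[0.024,0.0265,0,0,1],[0.024,0.0265,0,0,1]]]'
python3 -m handwheel '[[[0,0,0,0.1,1],[0,0,0,0.1,1],[0,0,0,0.1,1],[0,0,0,0.1,1],[0,0,0,0.1,1],[0,0,0,0.1,1],[0,0,0,0.1,1],[0,0,0,0.1,1],[0,0,0,0.1,1],[0,0,0,0.1,1],[0,0,0,0,1],[0,0,0,0,1]]]'
```

```text
clock: 3.2
tool_pos: [0.4754, 0.0077, 0.2441]
orientation: [-180.0, -0.0, -23.5]
force: [0.4, 0.5, -0.6]
opening: 0.0006
clock: 4.2
tool_pos: [0.4751, 0.0094, 0.2437]
orientation: [-180.0, 0.0, -80.6]
force: [0.6, 0.3, 0.4]
opening: 0.0007
```

```bash
python3 -m handwheel '[[[0,0,0.027,0,1],[0,0,0.027,0,1],[0,0,0.027,0,1],[0,0,0.027,0,1],[0,0,0.027,0,1],[0,0,0.027,0,1],[0,0,0,0,1],[0,0,0,0,1]]]'
python3 - <<'E'
from h import *
t=vision.snapshot("top");s=vision.snapshot("side")
a=t["color"][165:245,235:345,::-1];b=s["color"][165:265,220:330,::-1]
cv2.imwrite("pics/p3.png",np.hstack([cv2.resize(a,(440,320)),cv2.resize(b,(352,320))]))
E
```

```text
clock: 4.87
tool_pos: [0.4745, 0.0091, 0.081]
orientation: [179.8, -0.1, -80.6]
force: [-0.0, -0.0, 0.9]
opening: 0.0006
```

View pics/p3.png

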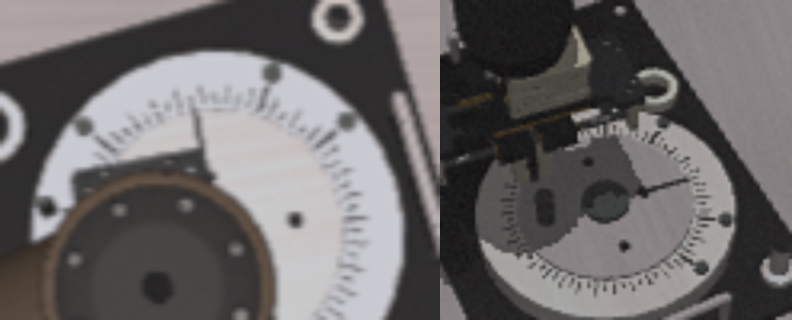

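```bash
python3 -m handwheel '[[[0.003,0,0,0.01,1],[0.003,0,0,0,1],[0.003,0,0,0,1],[0.003,0,0,0,1],[0.003,0,0,0,1],[0.003,0,0,0,1],[0.0015,0,0,0,1],[0.0015,0,0,0,1],[0.001,0,0,0,1],[0.001,0,0,0,1]]]'
python3 -m handwheel '[[[0.0017,0.0005,0,-0.03,1],[0.0017,0.0005,0,-0.03,1],[0.0017,0.0005,0,-0.03,1],[0.0017,0.0005,0,-0.03,1],[0.0017,0.0005,0,-0.03,1],[0.0017,0.0005,0,-0.03,1],[0.0017,0.0005,0,-0.03,1],[0.0017,0.0005,0,-0.03,1]]]'
python3 - <<'E'
from h import *
t=vision.snapshot("top");s=vision.snapshot("side")
a=t["color"][165:245,235:345,::-1];b=s["color"][165:265,220:330,::-1]
cv2.imwrite("pics/p4.png",np.hstack([cv2.resize(a,(440,320)),cv2.resize(b,(352,320))]))
E
```

```text
clock: 5.8
tool_pos: [0.4786, -0.0133, 0.0815]
orientation: [180.0, 0.0, -81.4]
force: [-1.4, 4.0, 0.2]
opening: 0.0005
clock: 6.47
tool_pos: [0.478, -0.0272, 0.0815]
orientation: [180.0, 0.0, -67.5]
force: [-1.1, 1.5, 0.3]
opening: 0.0004
```

View pics/p4.png

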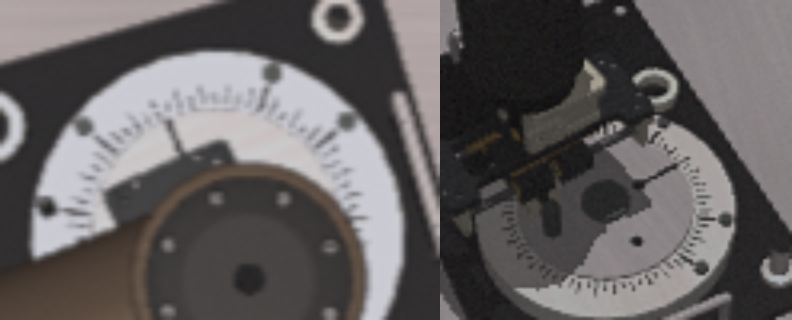

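```bash
python3 -m handwheel '[[[0.0017,0.0005,0,-0.03,1],[0.0017,0.0005,0,-0.03,1],[0.0017,0.0005,0,-0.03,1],[0.0017,0.0005,0,-0.03,1],[0.0017,0.0005,0,-0.03,1],[0.0017,0.0005,0,-0.03,1],[0.0017,0.0005,0,-0.03,1],[0.0017,0.0005,0,-0.03,1],[0.0017,0.0005,0,-0.03,1],[0.0017,0.0005,0,-0.03,1],[0.0017,0.0005,0,-0.03,1],[0.0017,0.0005,0,-0.03,1],[0.0017,0.0005,0,-0.03,1],[0.0017,0.0005,0,-0.03,1],[0.0017,0.0005,0,-0.03,1],[0.0017,0.0005,0,-0.03,1],[0.0017,0.0005,0,-0.03,1],[0.0017,0.0005,0,-0.03,1]]]'
python3 - <<'E'
from h import *
t=vision.snapshot("top");s=vision.snapshot("side")
a=t["color"][165:245,235:345,::-1];b=s["color"][165:265,220:330,::-1]
cv2.imwrite("pics/p5.png",np.hstack([cv2.resize(a,(440,320)),cv2.resize(b,(352,320))]))
E
```

```text
clock: 8.07
tool_pos: [0.4887, -0.0569, 0.0814]
orientation: [180.0, 0.1, -36.6]
force: [-2.1, 1.7, 1.1]
opening: 0.0003
```

View pics/p5.png

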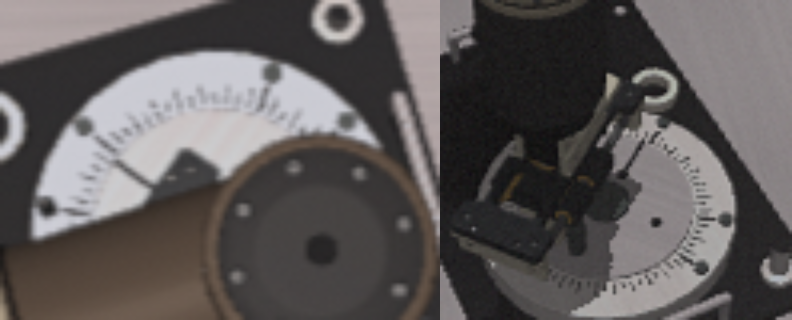

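```bash
python3 -m handwheel '[[[0.0017,0.0005,0,-0.03,1],[0.0017,0.0005,0,-0.03,1],[0.0017,0.0005,0,-0.03,1],[0.0017,0.0005,0,-0.03,1],[0.0017,0.0005,0,-0.03,1],[0.0017,0.0005,0,-0.03,1],[0.0017,0.0005,0,-0.03,1],[0.0017,0.0005,0,-0.03,1],[0.0017,0.0005,0,-0.03,1],[0.0017,0.0005,0,-0.03,1],[0.0017,0.0005,0,-0.03,1],[0.0017,0.0005,0,-0.03,1],[0,0,0,0,1],[0,0,0,0,1]]]'
python3 - <<'E'
from fit import *
t=vision.snapshot("top");s=vision.snapshot("side")
a=t["color"][190:240,235:295,::-1];b=s["color"][185:245,230:310,::-1]
cv2.imwrite("pics/p6.png",np.vstack([cv2.resize(a,(360,300),interpolation=cv2.INTER_CUBIC),cv2.resize(b,(360,270),interpolation=cv2.INTER_CUBIC)]))
for n in("dial_index","pin","dial_peg","dial_center"):
    for p,l in((t,'t'),(s,'s')):
        print(n,l,[(np.round(d["xy"],1).tolist(),round(d["conf"],2)) for d in place_of(n,p)[:2]])
E
```

```text
clock: 9.33
tool_pos: [0.5043, -0.0716, 0.0814]
orientation: [180.0, 0.0, -16.2]
force: [-0.9, 0.2, -0.2]
opening: 0.0005
dial_index t []
dial_index s [([269.6, 373.8], 0.58), ([272.0, 205.3], 0.57)]
pin t []
pin s [([273.0, 207.3], 0.59)]
dial_peg t [([345.2, 251.1], 0.38)]
dial_peg s [([269.8, 234.3], 0.7)]
dial_center t []
dial_center s [([270.0, 230.5], 0.8), ([265.3, 225.0], 0.67)]
```

View pics/p6.png

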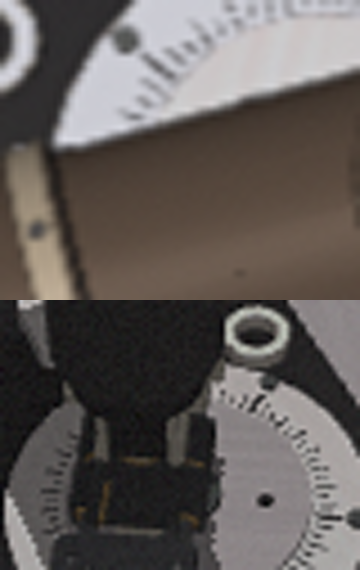

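```bash
python3 - <<'E'
from fit import *
t=vision.snapshot("top");s=vision.snapshot("side")
def f(x,y,o): return (x/7+o[0]-.43,y/7+o[1]-.43)
C=np.array([.5345,-.0232])
def ang(X,c): d=X[:2]-c; return np.degrees(np.arctan2(d[1],d[0])),np.hypot(*d)
for q in((322,214),(403,398)): print("s0",ang(atz(s,f(*q,(220,185)),.046),C))
for q in((243,434),(517,385)): print("t0",ang(atz(t,f(*q,(235,165)),.046),np.array([.537,-.0222])))
# find hole centroid now in side
g=s["color"][222:236,282:297].mean(2); w=np.clip(g.max()*.75-g,0,None)
print(np.round(g).astype(int))
yy,xx=np.mgrid[222:236,282:297]; q=((w*xx).sum()/w.sum(),(w*yy).sum()/w.sum());print(q,ang(atz(s,q,.046),C))
E
```

```text
s0 (np.float64(98.64148266533), np.float64(0.051920643285446))
s0 (np.float64(-80.49193087008129), np.float64(0.04860064947367836))
t0 (np.float64(98.27761342411729), np.float64(0.04973124966694462))
t0 (np.float64(-80.86284151922402), np.float64(0.050596034960691774))
[[133 134 133 134 134 136 133 136 134 134 133 133 132 132 133]
 [140 140 137 140 135 137 138 137 138 138 135 136 132 134 134]
 [132 132 134 131 133 134 134 132 135 136 136 135 131 137 137]
 [136 135 135 133 135 133 134 135 134 131 133 135 135 134 133]
 [134 135 136 138 135 137 136 137 136 138 136 136 134 136 133]
 [135 132 135 133 135 136 139 140 140 136 137 132 134 134 136]
 [135 135 136 135 138 113  55  52 105 134 137 136 137 136 134]
 [134 134 133 138 140  60  27  27  37 130 136 135 135 134 136]
 [136 135 134 135 139  81  33  18  97 135 135 134 135 133 136]
 [133 131 130 131 135 135 135 132 133 134 132 131 134 136 135]
 [130 134 130 133 131 134 132 134 133 128 132 134 130 131 130]
 [133 132 132 133 130 132 131 131 134 132 133 133 134 133 133]
 [134 133 131 134 134 135 135 132 134 134 137 133 132 132 133]
 [132 134 134 133 133 136 134 133 135 136 133 135 134 134 135]]
(np.float64(288.53181148748166), np.float64(229.15817378497792)) (np.float64(-14.383974028840347), np.float64(0.04971762341505328))
```

```bash
python3 -m handwheel '[[[0.0011,0.0003,0,-0.02,1],[0.0011,0.0003,0,-0.02,1],[0.0011,0.0003,0,-0.02,1],[0,0,0,0,1],[0,0,0,0,1]]]'
python3 - <<'E'
from fit import *
s=vision.snapshot("side")
g=s["color"][218:240,278:300].mean(2); w=np.clip(g.max()*.75-g,0,None)
yy,xx=np.mgrid[218:240,278:300]; q=((w*xx).sum()/w.sum(),(w*yy).sum()/w.sum())
for C in((.5345,-.0232),(.5349,-.022)):
    d=atz(s,q,.046)[:2]-C;print(q,np.degrees(np.arctan2(d[1],d[0])),np.hypot(*d))
E
python3 -m handwheel '[[[-0.002,-0.0005,0,0,1],[-0.008,-0.002,0,0,1],[-0.012,0,0,0,1],[-0.012,0,0,0,1],[-0.006,0,-0.01,0,1],[0,0,-0.03,0,1],[0,0,-0.03,0,1],[0,0,-0.03,0,1],[-0.01,0.03,-0.02,0,1],[-0.02,0.035,0,0,1],[-0.02,0.035,0,0,1],[-0.02,0.035,0,0,1],[-0.02,0.035,0,0,1],[-0.02,0.035,0,0,1],[0,0.035,0,0,1],[0,0.035,0,0,1],[0,0,0,0,1]]]'
python3 - <<'E'
from fit import *
t=vision.snapshot("top");s=vision.snapshot("side")
save(t,"t7.png",(235,165,345,245),7);save(s,"s7.png",(220,185,330,265),7)
E
```

```text
clock: 10.35
tool_pos: [0.5077, -0.0733, 0.0815]
orientation: [180.0, -0.0, -12.6]
force: [-3.5, -0.8, -0.4]
opening: 0.0002
(np.float64(284.62594973699595), np.float64(227.20996493278787)) -4.895817623982284 0.03868349885417053
(np.float64(284.62594973699595), np.float64(227.20996493278787)) -6.730690358155533 0.038407064218066306
clock: 11.82
tool_pos: [0.3006, -0.3106, 0.2029]
orientation: [179.9, -0.1, -12.8]
force: [0.6, 0.1, 1.0]
opening: 0.0004
```

View pics/t7.png

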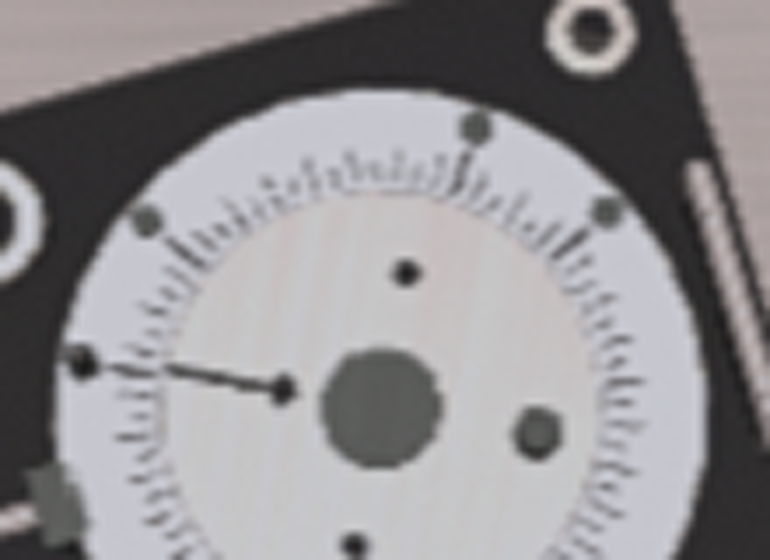

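View pics/s7.png

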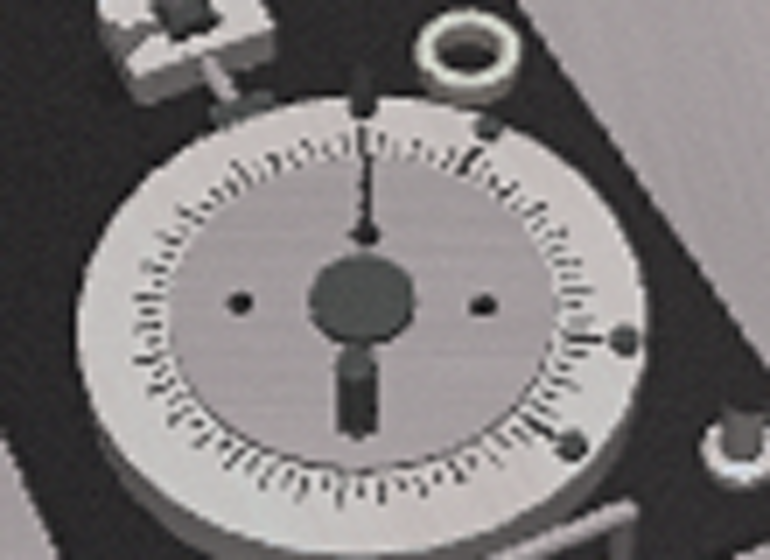

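Both views show the index nearly on the pinned line, slightly clockwise of it (top: mark end (168,369), line (110–155, 367–373)). I'll quantify that.

```bash
cat > meas.py <<'E'
from fit import *
def polar(p,c,z,r0,r1,a0,a1):
    """darkness-weighted angle at each radius, sampled on plane z about c"""
    A=np.radians(np.arange(a0,a1,.1));R=np.arange(r0,r1,.001)
    X=np.array([[c[0]+r*np.cos(a),c[1]+r*np.sin(a),z] for r in R for a in A])
    uv=np.array([proj(p,x) for x in X]).astype(np.float32).reshape(len(R),len(A),2)
    g=cv2.remap(p["color"].astype(np.float32).mean(2),uv[...,0],uv[...,1],cv2.INTER_CUBIC)
    return np.degrees(A),R,g
def centers(p):
    # hub via its network mask is rough: fit with plugs (-65,-35,35), top only per camera
    return
def ang(p,c,z,r0,r1,a0,a1):
    A,R,g=polar(p,c,z,r0,r1,a0,a1); prof=g.mean(0); w=np.clip(np.median(prof)-prof-6,0,None)
    k=np.argmin(prof); w[np.abs(A-A[k])>3]=0
    return (w*A).sum()/w.sum(), prof.min(), np.median(prof)
def run(tag=""):
    for n,c in(("top",(.5377,-.0222)),("side",(.5349,-.0220))):
        p=vision.snapshot(n)
        for dc in((0,0),(.001,0)):
            cc=np.array(c)+dc
            i=ang(p,cc,.046,.052,.078,68,90);l=ang(p,cc,.042,.086,.098,72,86)
            print(n,dc,"index",np.round(i,2),"line",np.round(l,2),"lines35",[round(ang(p,cc,.042,.086,.098,a+14.3-3,a+14.3+3)[0],2) for a in(35,-35,-65)])
E
python3 -c "
from meas import *
run()"
```

```text
top (0, 0) index [ 77.77  84.32 197.21] line [ 79.66 106.65 177.69] lines35 [np.float64(49.57), np.float64(-20.53), np.float64(-50.43)]
top (0.001, 0) index [ 78.65  84.83 197.09] line [ 80.28 107.43 180.86] lines35 [np.float64(50.05), np.float64(-20.74), np.float64(-50.92)]
side (0, 0) index [ 78.2   48.34 154.75] line [ 80.06  74.05 153.53] lines35 [np.float64(49.97), np.float64(-20.32), np.float64(-50.4)]
side (0.001, 0) index [ 79.08  48.33 155.2 ] line [ 80.68  74.28 154.51] lines35 [np.float64(50.44), np.float64(-20.49), np.float64(-50.9)]
```

```bash
python3 -m handwheel '[[[0,-0.035,0,0,1],[0,-0.035,0,0,1],[0.02,-0.035,0,0,1],[0.02,-0.035,0,0,1],[0.02,-0.035,0,0,1],[0.02,-0.035,0,0,1],[0.02,-0.035,0,0,1],[0.01,-0.03,0.02,0,1],[0,0,0.03,0,1],[0,0,0.03,0,1],[0,0,0.03,0,1],[0.006,0,0.01,0,1],[0.01,0,0,0,1],[0.01,0,0,0,1],[0.006,0.001,0,0,1],[0.003,0.0005,0,0,1],[0.002,0.0005,0,0,1],[0,0,0,0,1]]]'
```

```text
clock: 13.52
tool_pos: [0.5055, -0.0724, 0.0824]
orientation: [-180.0, -0.1, -12.6]
force: [0.8, -0.1, -0.3]
opening: 0.0002
```

```bash
python3 -m handwheel '[[[0.001,0.0005,0,0,1],[0.001,0,0,0,1],[0.001,0,0,0,1],[0.0009,0.0003,0,-0.016,1],[0.0009,0.0003,0,-0.016,1],[0,0,0,0,1],[0,0,0,0,1],[0,0,0,0,1]]]'
python3 -m handwheel '[[[-0.002,0,0,0,1],[-0.008,0,0,0,1],[-0.012,0,0,0,1],[-0.012,0,0,0,1],[-0.006,0,-0.01,0,1],[0,0,-0.03,0,1],[0,0,-0.03,0,1],[0,0,-0.03,0,1],[-0.01,0.03,-0.02,0,1],[-0.02,0.035,0,0,1],[-0.02,0.035,0,0,1],[-0.02,0.035,0,0,1],[-0.02,0.035,0,0,1],[-0.02,0.035,0,0,1],[0,0.035,0,0,1],[0,0.035,0,0,1],[0,0,0,0,1]]]'
python3 -c "
from meas import *
run()"
```

```text
clock: 14.18
tool_pos: [0.509, -0.0742, 0.0815]
orientation: [180.0, 0.0, -10.8]
force: [-1.7, 0.2, 1.2]
opening: 0.0005
clock: 15.6
tool_pos: [0.3092, -0.3206, 0.2026]
orientation: [179.9, -0.1, -11.0]
force: [1.8, 0.1, 0.7]
opening: 0.0004
top (0, 0) index [ 79.31  82.32 198.53] line [ 79.66 107.26 178.73] lines35 [np.float64(49.57), np.float64(-20.53), np.float64(-50.43)]
top (0.001, 0) index [ 80.18  83.3  198.51] line [ 80.27 108.07 181.9 ] lines35 [np.float64(50.05), np.float64(-20.74), np.float64(-50.92)]
side (0, 0) index [ 79.25  52.92 157.27] line [ 80.03  76.09 155.69] lines35 [np.float64(49.95), np.float64(-20.31), np.float64(-50.4)]
side (0.001, 0) index [ 80.1   53.23 157.09] line [ 80.65  76.29 156.29] lines35 [np.float64(50.42), np.float64(-20.49), np.float64(-50.9)]
```

The index is now within about 0.5° of the line in both views. Next is the brake: I'll move behind the knob at a safe height and turn the tool to the plate's heading.

```bash
python3 -m handwheel '[[[0.0143,-0.0321,0,0,1],[0.0143,-0.0321,0,0,1],[0.0143,-0.0321,0,0,1],[0.0143,-0.0321,0,0,1],[0.0143,-0.0321,0,0,1],[0.0143,-0.0321,0,0,1],[0.0143,-0.0321,0,0,1],[0.0143,-0.0321,0,0,1],[-0.0146,-0.0309,0,0,1],[-0.0146,-0.0309,0,0,1],[-0.0146,-0.0309,0,0,1],[-0.0146,-0.0309,0,0,1],[-0.0146,-0.0309,0,0,1],[-0.0146,-0.0309,0,0,1],[-0.0146,-0.0309,0,0,1],[0,0,0,-0.089,1],[0,0,0,-0.089,1],[0,0,0,-0.089,1],[0,0,0,-0.089,1],[0,0,0,-0.089,1]]]'
python3 -m handwheel '[[[0,0,0,0,1],[0,0,0,0,1]]]'
python3 - <<'E'
from fit import *
t=vision.snapshot("top");s=vision.snapshot("side")
save(s,"s8.png",(160,90,330,250),4)
for p,l in((t,'t'),(s,'s')):
    for d in place_of("brake_tip",p)[:2]: print(l,np.round(d["xy"],1),round(d["conf"],2),atz(p,d["xy"],.104).round(4))
E
```

```text
clock: 17.37
tool_pos: [0.4099, 0.1473, 0.2021]
orientation: [-180.0, -0.0, 15.1]
force: [-0.3, -0.0, 0.3]
opening: 0.0005
clock: 17.53
tool_pos: [0.4102, 0.1469, 0.202]
orientation: [-180.0, -0.0, 14.7]
force: [0.5, -0.3, 0.8]
opening: 0.0001
t [100.4 189.9] 0.6 [0.6251 0.4349 0.104 ]
t [216.8 259.4] 0.49 [0.4496 0.1531 0.104 ]
s [233.5 175.9] 0.63 [0.4519 0.1497 0.104 ]
s [279.7 125.3] 0.55 [0.6334 0.3546 0.104 ]
```

View pics/s8.png

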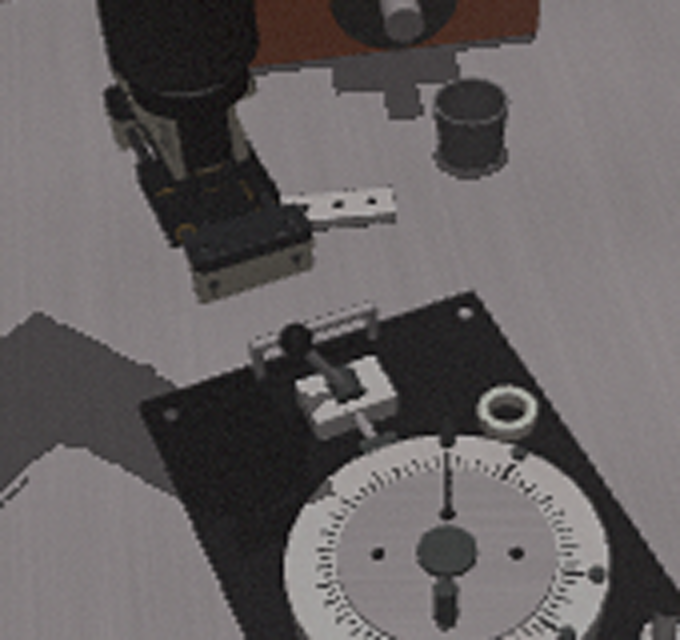

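```bash
python3 -m handwheel '[[[0,0.002,0.024,0,1],[0,0.003,0.024,0,1],[0,0,0.024,0,1],[0,0,0.023,0,1],[0,0,0,0,1],[0.003,0,0,0,1],[0.003,0,0,0,1],[0.003,0,0,0,1],[0.003,0,0,0,1],[0.002,0,0,0,1],[0.002,0,0,0,1],[0.002,0,0,0,1],[0.002,0,0,0,1],[0.002,0,0,0,1],[0.002,0,0,0,1],[0.002,0,0,0,1]]]'
python3 - <<'E'
from fit import *
s=vision.snapshot("side")
save(s,"s9.png",(190,130,310,240),5)
E
```

```text
clock: 19.07
tool_pos: [0.4371, 0.1477, 0.1064]
orientation: [180.0, 0.0, 14.7]
force: [-0.7, -0.7, 1.8]
opening: 0.0004
```

View pics/s9.png

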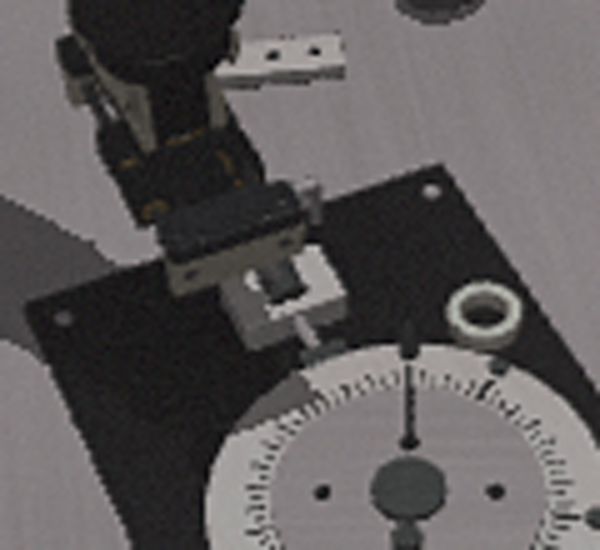

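```bash
python3 -m handwheel '[[[0.003,0,0,0,1],[0.003,0,0,0,1],[0.003,0,0,0,1],[0.003,0,0,0,1],[0.003,0,0,0,1],[0.003,0,0,0,1],[0.003,0,0,0,1],[0.003,0,0,0,1],[0.003,0,0,0,1],[0.003,0,0,0,1],[0.003,0,0,0,1],[0.003,0,0,0,1],[0.003,0,0,0,1],[0.003,0,0,0,1],[0.003,0,0,0,1],[0.003,0,0,0,1],[0.003,0,0,0,1],[0.003,0,0,0,1],[0.002,0,0,0,1],[0.001,0,0,0,1]]]'
python3 - <<'E'
from fit import *
s=vision.snapshot("side")
save(s,"s10.png",(190,130,310,240),5)
E
```

```text
clock: 20.78
tool_pos: [0.4925, 0.1624, 0.1064]
orientation: [180.0, 0.0, 14.7]
force: [-0.9, -0.8, -1.2]
opening: 0.0001
```

View pics/s10.png

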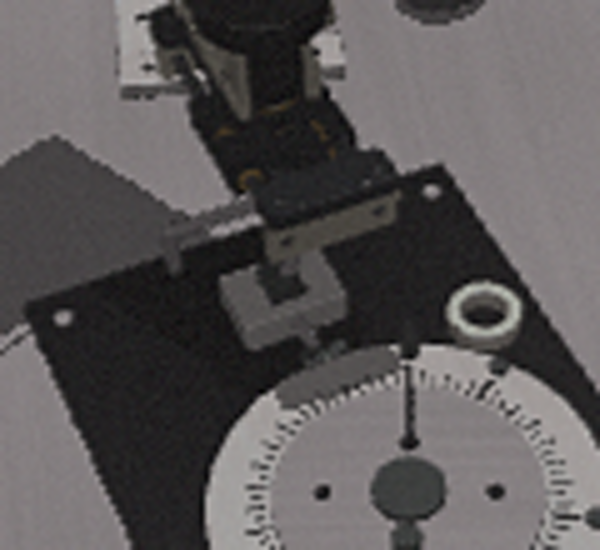

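```bash
python3 -m handwheel '[[[0.002,0,0,0,1],[0.002,0,0,0,1],[0.002,0,0,0,1],[0.001,0,0,0,1],[0.001,0,0,0,1],[0.001,0,0,0,1],[0,0,0,0,1],[0,0,0,0,1]]]'
python3 -m handwheel '[[[0.001,0,0,0,1],[0,0,0,0,1],[0,0,0,0,1]]]'
python3 -m handwheel '[[[0.001,0,0,0,1],[0,0,0,0,1],[0,0,0,0,1]]]'
```

```text
clock: 21.5
tool_pos: [0.5012, 0.1648, 0.1066]
orientation: [-180.0, -0.0, 14.7]
force: [0.1, 0.0, -0.7]
opening: 0.0004
clock: 21.75
tool_pos: [0.5021, 0.165, 0.1066]
orientation: [-180.0, -0.0, 14.7]
force: [-0.6, -0.1, -0.2]
opening: 0.0001
clock: 22.0
tool_pos: [0.503, 0.1653, 0.1066]
orientation: [180.0, -0.0, 14.7]
force: [-0.3, -0.2, -0.6]
opening: 0.0004
```

```bash
python3 -m handwheel '[[[0.001,0,0,0,1],[0,0,0,0,1],[0,0,0,0,1]]]'
python3 -m handwheel '[[[0.001,0,0,0,1],[0,0,0,0,1],[0,0,0,0,1]]]'
python3 - <<'E'
from fit import *
s=vision.snapshot("side");t=vision.snapshot("top")
a=s["color"][140:220,220:300,::-1];b=t["color"][200:280,190:270,::-1]
cv2.imwrite("pics/p11.png",np.hstack([cv2.resize(a,(400,400),interpolation=2),cv2.resize(b,(400,400),interpolation=2)]))
E
```

```text
clock: 22.25
tool_pos: [0.5037, 0.1654, 0.1064]
orientation: [180.0, 0.0, 14.7]
force: [-3.3, -0.7, 0.2]
opening: 0.0005
clock: 22.5
tool_pos: [0.5039, 0.1653, 0.1063]
orientation: [180.0, 0.1, 14.7]
force: [-5.8, -0.1, 1.8]
opening: 0.0004
```

View pics/p11.png

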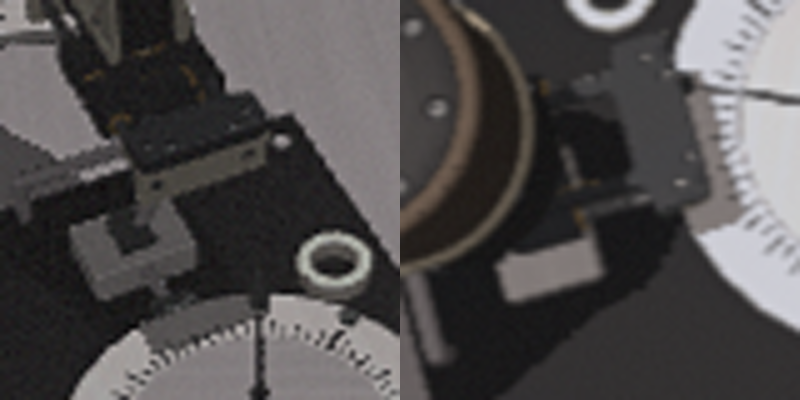

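The reaction force rises right where the stop should be. I'll back off and check.

```bash
python3 -m handwheel '[[[-0.003,0,0,0,1],[-0.01,0,0,0,1],[-0.015,0,0,0,1],[-0.01,0,0,0,1],[0,0,-0.03,0,1],[0,0,-0.03,0,1],[0,0,-0.03,0,1],[0,-0.02,-0.02,0,1],[0,-0.035,0,0,1],[0,-0.035,0,0,1],[0,-0.035,0,0,1],[0,-0.035,0,0,1],[0,-0.035,0,0,1],[0,-0.035,0,0,1],[0,-0.035,0,0,1],[0,0,0,0,1],[0,0,0,0,1]]]'
python3 - <<'E'
from meas import *
run()
t=vision.snapshot("top");s=vision.snapshot("side")
save(s,"s12.png",(200,130,330,230),6);save(t,"t12.png",(190,150,320,250),6)
for p,l in((t,'t'),(s,'s')):
    for d in place_of("brake_tip",p)[:2]: print(l,np.round(d["xy"],1),round(d["conf"],2),atz(p,d["xy"],.104).round(4))
E
```

```text
clock: 24.02
tool_pos: [0.3998, 0.4139, 0.2163]
orientation: [-180.0, -0.0, 14.9]
force: [-0.4, -0.2, -0.1]
opening: 0.0004
top (0, 0) index [ 79.31  77.84 187.64] line [ 79.66 101.24 168.91] lines35 [np.float64(49.57), np.float64(-20.53), np.float64(-50.43)]
top (0.001, 0) index [ 80.18  78.76 187.6 ] line [ 80.27 102.01 171.93] lines35 [np.float64(50.05), np.float64(-20.74), np.float64(-50.92)]
side (0, 0) index [ 79.23  40.55 125.41] line [ 80.06  58.84 124.41] lines35 [np.float64(49.98), np.float64(-20.31), np.float64(-50.39)]
side (0.001, 0) index [ 80.08  40.72 125.28] line [ 80.68  59.09 124.6 ] lines35 [np.float64(50.45), np.float64(-20.49), np.float64(-50.89)]
t [205.  227.6] 0.54 [0.5266 0.1807 0.104 ]
s [254.1 164.7] 0.55 [0.5199 0.1848 0.104 ]
s [266.3 201.8] 0.28 [0.5311 0.0297 0.104 ]
```

View pics/s12.png

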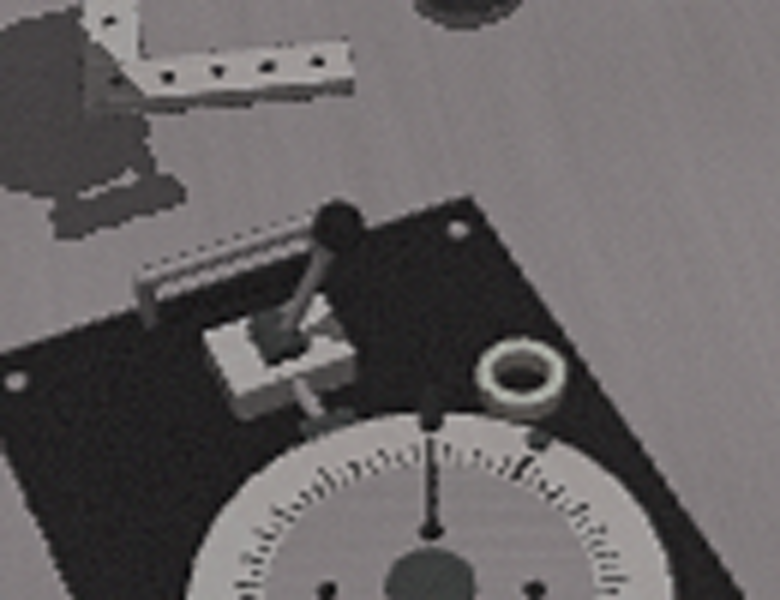

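View pics/t12.png

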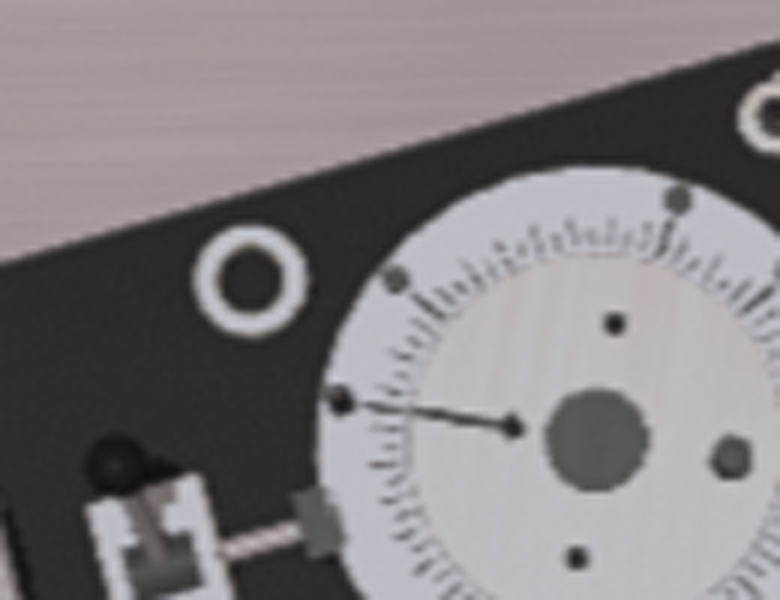

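```bash
python3 - <<'E'
from fit import *
t=vision.snapshot("top");s=vision.snapshot("side")
a=(338/6+200-.4,225/6+130-.4);b=(116/6+190-.4,462/6+150-.4)
# initial knob pixels from t1/s1 (x4)
a0=(215/4+180-.4,180/4+130-.4);b0=(109/4+190-.4,508/4+130-.4)
for q,p in((a,s),(b,t),(a0,s),(b0,t)): print(atz(p,q,.104).round(4))
print(tri(s,a,t,b),tri(s,a0,t,b0))
E
```

```text
[0.5238 0.1734 0.104 ]
[0.5287 0.1712 0.104 ]
[0.4521 0.1552 0.104 ]
[0.4562 0.1529 0.104 ]
(array([0.52599962, 0.17081821, 0.10671716]), np.float64(0.004987139241394765)) (array([0.45410035, 0.15250412, 0.10680717]), np.float64(0.004126690958273834))
```

```bash
python3 -c "
from plant import close_job
print(close_job())"
```

```text
the job is handed in; nothing more can be done
None
```

The dial's index is on the pinned line, the brake lever is fully over, and the job is handed in at about 24 s of the 54 s allowed. No verdict was reported.

**Dial:** The pin stands at the +65° line. I pushed the peg round anticlockwise by about 70° with closed fingertips. The first push stopped about 1.8° short, so I pushed once more.
- **Final alignment:** with the brake over, the index measured 0.1–0.35° short of the line from the top camera and 0.6–0.8° short from the side camera. The limit is about 2.4°.
- **Effect of the brake:** the dial reading did not change when I pushed the brake.
- **Force:** readings taken at the end of each move stayed at about 4 N or less while pushing the dial. I did not see the peaks within a move.

**Brake:** I pushed the knob over until the force rose at its stop, to about 6 N, then backed off. The knob ended about 74 mm from where it started, against 77 mm for full travel from 0, and at the same height as at the start. That agrees with the lever being fully over from a small starting angle.

**Bystanders and arm:** The loose things near the dial and brake looked unmoved in the last pictures. I did not measure them or look at the full scene again. The arm finished clear of everything.

**Checks that disagreed:**
- **Recognition:** the networks often missed or misplaced the pin and the index, so I read those from the pictures directly.
- **Cameras:** the two cameras differed by 3–5 mm in absolute position, so I judged the alignment only within a single picture.
- **Hole reading:** one mid-push angle taken from a hole in the dial came out wrong, and I ignored it.

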